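Order more brown bottles at the dispensary counter

TASK

The brown medicine bottles are to be reordered: with the fingertips, gently press the blue request button on the front of the tray that holds the brown bottles right down and let it come up again, then press the green send button of the black order terminal in the same way, and withdraw. Leave the other trays with their buttons and the red cancel button alone, and do not pick up, shift or tip any of the bottles, cartons, jars or the mug.

Things in the scene. Friction and masses are not known exactly. Their poses are not given: they have to be found in the camera images.
- tray_brown: Fixed cream tray of brown medicine bottles with white screw caps and a white label (40 mm across, 85 mm tall), two rows of two. 200 mm deep (x), 110 mm wide (y); origin under its centre. At its -x end a solid ledge, 60 mm deep, 40 mm high, carries its blue request button, centred 70 mm to -x of the origin; walls behind are 35 mm high; the stock begins at least 50 mm from the button's centre.
- request_brown_top (a point): Centre of the top face of the blue request button on the ledge of tray_brown; it moves with the button. Round cap 30 mm across in a grey collar 46 mm across; its top stands 64 mm above the counter at rest, 12 mm above its collar.
- request_brown (a joint): Travel of the blue request button of tray_brown (30 mm across, top 64 mm above the counter when up): 0 up, 0.008 m fully down (pressed straight down). A spring raises it again; it starts to move at about 1.4 N and is fully down at 4.5 N, then it stands on a hard stop.
- tray_purple: Fixed cream tray of white cartons with a purple band (36 x 40 x 75 mm), two rows of two. 200 mm deep (x), 110 mm wide (y); origin under its centre. At its -x end a solid ledge, 60 mm deep, 40 mm high, carries its blue request button, centred 70 mm to -x of the origin; walls behind are 35 mm high; the stock begins at least 50 mm from the button's centre.
- request_purple (a joint): Travel of the blue request button of tray_purple (30 mm across, top 64 mm above the counter when up): 0 up, 0.008 m fully down (pressed straight down). A spring raises it again; it starts to move at about 1.4 N and is fully down at 4.5 N, then it stands on a hard stop.
- tray_red: Fixed cream tray of red cartons with a white band (36 x 40 x 62 mm), two rows of two. 200 mm deep (x), 110 mm wide (y); origin under its centre. At its -x end a solid ledge, 60 mm deep, 40 mm high, carries its blue request button, centred 70 mm to -x of the origin; walls behind are 35 mm high; the stock begins at least 50 mm from the button's centre.
- request_red (a joint): Travel of the blue request button of tray_red (30 mm across, top 64 mm above the counter when up): 0 up, 0.008 m fully down (pressed straight down). A spring raises it again; it starts to move at about 1.4 N and is fully down at 4.5 N, then it stands on a hard stop.
- tray_jar: Fixed cream tray of white round jars with green lids (44 mm across, 64 mm tall), two rows of two. 200 mm deep (x), 110 mm wide (y); origin under its centre. At its -x end a solid ledge, 60 mm deep, 40 mm high, carries its blue request button, centred 70 mm to -x of the origin; walls behind are 35 mm high; the stock begins at least 50 mm from the button's centre.
- request_jar (a joint): Travel of the blue request button of tray_jar (30 mm across, top 64 mm above the counter when up): 0 up, 0.008 m fully down (pressed straight down). A spring raises it again; it starts to move at about 1.4 N and is fully down at 4.5 N, then it stands on a hard stop.
- terminal: Black order terminal fixed to the counter, 130 mm (x) by 150 mm (y), 35 mm high, flat screen on its +x half. Origin under its centre. On its -x half two buttons like the request buttons, tops 59 mm above the counter: green (send) 30 mm to -x and 38 mm to +y of the origin, red (cancel) 30 mm to -x and 38 mm to -y.
- send_top (a point): Centre of the top face of the green send button; it moves with the button. Cap 30 mm across, top 59 mm above the counter at rest.
- send (a joint): Travel of the green send button: 0 up, 0.008 m fully down, sprung (starts to move at about 1.4 N, fully down at 4.5 N, then a hard stop).
- cancel (a joint): Travel of the red cancel button: 0 up, 0.008 m fully down, sprung (starts to move at about 1.4 N, fully down at 4.5 N, then a hard stop).
- brown_0: One of the two loose pieces in the front row of tray_brown (brown medicine bottles with white screw caps and a white label, one piece), -y side, upright, origin under its centre.
- brown_1: One of the two loose pieces in the front row of tray_brown (brown medicine bottles with white screw caps and a white label, one piece), +y side, upright, origin under its centre.
- purple_0: One of the two loose pieces in the front row of tray_purple (white cartons with a purple band, one piece), -y side, upright, origin under its centre.
- purple_1: One of the two loose pieces in the front row of tray_purple (white cartons with a purple band, one piece), +y side, upright, origin under its centre.
- red_0: One of the two loose pieces in the front row of tray_red (red cartons with a white band, one piece), -y side, upright, origin under its centre.
- red_1: One of the two loose pieces in the front row of tray_red (red cartons with a white band, one piece), +y side, upright, origin under its centre.
- jar_0: One of the two loose pieces in the front row of tray_jar (white round jars with green lids, one piece), -y side, upright, origin under its centre.
- jar_1: One of the two loose pieces in the front row of tray_jar (white round jars with green lids, one piece), +y side, upright, origin under its centre.
- stray_bottle: A single loose brown bottle with a white cap, standing on the counter between the robot and the trays, 40 mm across, 85 mm tall, origin under its centre. Belongs to nobody's order: leave it.
- stray_carton: A loose white carton with a yellow band lying on the counter, 45 x 70 x 30 mm, origin under its centre.
- mug: A yellow mug, 80 mm across, 90 mm tall, handle to its +y, origin under its centre.

How it is judged:
By the outcome, as a careful person would: the job done as asked, in the order asked, and still so for the second after the job is handed in, with the robot touching nothing.
It also fails if it takes over 48 s, if anything falls off the work surface, if the arm or the gripper's body presses on something with over 40 N, if the wrist force passes 120 N, or if a joint passes its speed limit or range.

ROBOT

A 6-joint arm with a two-finger parallel gripper is mounted at the origin on the work surface. World frame = base frame: x ahead of the robot, y to its left, z up, the work surface at z = 0. Lengths are in mm, angles in rad, forces in N, time in s.
With the tool pointing down it reaches from about 275 to 1000 mm from the base axis. Payload 8.4 kg.
Tool frame: the origin (TCP) lies between the finger pads; the fingertips stand 22 mm ahead of it and the grasp point (between the pads) lies 3 mm ahead of it; z points along the fingers, y is the line along which they close (so a half turn about z gives the same grasp; the last joint's range is limited). The gripper opens to 85 mm and grips with 20 to 120 N. Pads are 22 mm wide; open, the fingers measure 114 mm over their backs; the gripper's body (76 mm by 85 mm) begins 54 mm behind the grasp point. The pads swing forward as they close: fully open they stand 13 mm farther back than shut.
Start: joints at [-1.255, 0.353, 1.633, -0, 1.155, -0.002], TCP at [195.297, -593.706, 253.281] pointing down, gripper open.
Joint ranges: [-2.63, 2.63], [-0.92, 2.1], [0.06, 2.66], [-1.3, 4.44], [0, 2.69], [-3.02, 3.02]. Speed limits (rad/s): [2.22, 2.22, 2.79, 3.14, 3.14, 3.14].

INTERFACE

Orientations are given as [roll, pitch, yaw] about the fixed x, y, z axes, in that order (R = Rz(yaw) Ry(pitch) Rx(roll)).
In Python, from rig import r, grab_frame gives the robot as it stands.
- The arm moves only by the shell command python3 -m inch 'ROWS' [FORCE]. ROWS is JSON, a list of rows, each a list of 7 numbers: the turn, a rotation vector about the tool's x, y, z as a fraction of full scale, then the shift along the tool's x, y, z as a fraction of full scale, then the closure, from 0 (fully open) to 1 (shut). In form: [[rx, ry, rz, dx, dy, dz, fingers], ...]. A call has 1 to 8 rows; each row shifts and turns the commanded pose from where the row before left it, along the tool's axes as they then stand; what a row does not reach is not made up. Full scale, the value 1, is 2.5 cm for a shift and pi rad for a turn. A row lasts 1/12 s, in which the tool goes at most 41.7 mm and 7.16 degrees, less where a joint would pass 70% of its speed; a pose out of reach is approached as far as the arm can. A call with a number of a shift or a turn outside -1 to 1 is refused whole. A call with a gripper value outside its range is refused whole. The fingers move at their own pace and stop on an object; FORCE is the grip in N (left out, the last holds). Time passes only in rows, so rows that do not move let the fingers close. It gives the time, the measured TCP pose, the force, the opening and the grip force at its end, in the units of the state.
- r.sense(): the state, without advancing time (a new reading comes with each control period).
- grab_frame(name): name is "side" or "top" or "wrist"; returns a dict with "pixels" (400x640x3 uint8, red, green, blue), "z_map" (400x640 float32, mm along the optical axis (not along the pixel's ray), 0 where there is no reading), "vertical_fov" (degrees; the focal length in pixels is half the picture's height over the tangent of half this angle, whatever the lens; pixels are square), "cx", "cy" (the principal point, pixels), "dist" ([k1, k2, p1, p2, k3] as OpenCV has them; the pictures are not rectified), "cam_to_world" (4x4, takes a point from camera to world coordinates). Camera axes: x right, y down, z forward; pixel columns grow to the right and rows downward; lengths in mm; the calibration is good to about 2 mm. A picture is of the moment at which its call begins.
- r.sign_off(): hands the job in; it is judged then, once.
The state is a dict: "clock": time; "qpos": joint angles; "qvel": joint speeds; "joint_efforts": joint torques, N m; "eef_pos": TCP position; "tcp_rot": TCP orientation; "contact_force": force on the tool from outside, world axes, zero at the start; "wrist_torque": the same for the moment, N m; "opening": opening from 0.0 (shut) to 1.0 (fully open); "grasp_force": force on a finger pad.
Only numpy, scipy, OpenCV 4.12 (cv2) and the standard library are available. Lean on these libraries where they do the work, as an engineer would, in place of code of your own. Each camera call takes 0.05 s, during which the arm holds its last target. There are 200 camera calls.

## Working session

There is one attempt and no reset: what is moved stays moved. The work goes in short steps, Python scripts to look and compute and a shell command to move; the robot and the scene stay as the last step left them, time stands still between calls to the robot, and variables do not carry over. Pictures are saved under pics/ and viewed, at most 10 in all, crops included, and the job is handed in when it is done.

```bash
mkdir -p pics; ls; python3 - <<'E'
from rig import r, grab_frame
import cv2,numpy as np
ims=[]
for n in ["top","side"]:
    f=grab_frame(n); np.savez(f"{n}.npz",**{k:np.array(v) for k,v in f.items()})
    cv2.imwrite(f"pics/{n}.png",f["pixels"][:,:,::-1]); print(n,f["vertical_fov"],f["cx"],f["cy"],f["dist"],np.round(f["cam_to_world"],3).tolist())
s=r.sense();print(s)
E
```

```text
pics
top 48.58754340854805 309.2963107220099 199.77319363894298 [-0.10896397  0.          0.          0.          0.        ] [[0.013, -0.994, 0.11, 377.41], [-1.0, -0.015, -0.018, -39.325], [0.02, -0.11, -0.994, 1486.823], [0.0, 0.0, 0.0, 1.0]]
side 42.64683352395156 315.6450860634275 201.35613515719714 [-0.03915459  0.          0.          0.          0.        ] [[-0.891, -0.224, 0.395, 33.969], [-0.454, 0.428, -0.781, 955.293], [0.005, -0.876, -0.483, 714.358], [0.0, 0.0, 0.0, 1.0]]
{'clock': 0.1, 'qpos': array([-1.25542156e+00,  3.53588325e-01,  1.63405646e+00,  3.45549758e-06,
        1.15517183e+00, -2.40464545e-03]), 'qvel': array([ 0.00035202, -0.00173642, -0.00154327,  0.00081905,  0.00204894,
       -0.00223251]), 'joint_efforts': array([ 4.59007915e-04, -6.06357121e+01, -3.42820823e+01,  4.66197406e-06,
        4.01760160e-03, -9.96335174e-07]), 'eef_pos': array([ 195.16360298, -593.33755659,  252.63224752]), 'tcp_rot': array([-3.14036870e+00, -6.10278511e-06,  3.17778016e-01]), 'contact_force': array([-0.16542031,  0.463945  , -0.40880807]), 'wrist_torque': array([-0.03006299,  0.00550665, -0.06266086]), 'grasp_force': 0.0, 'opening': 0.999704639341651}
```

View pics/top.png

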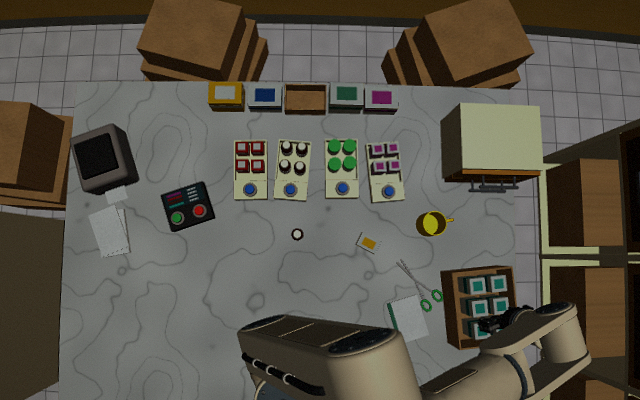

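View pics/side.png

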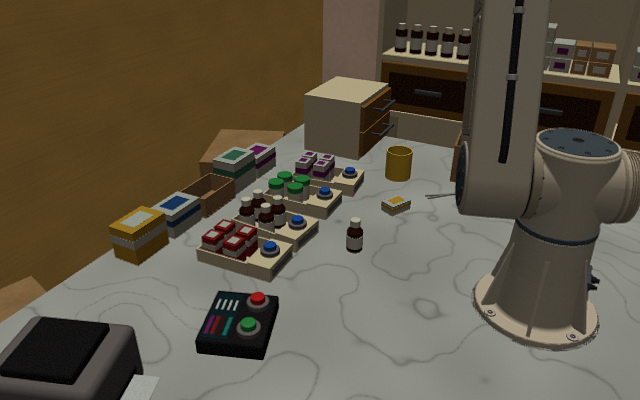

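The top view shows the brown-bottle tray second from left, with its blue button near (290,190). The green send button is near (177,217), red cancel near (200,211) and the stray bottle near (297,234). In the side view the brown button is near (297,222) and send near (249,324).

```bash
cat > h.py <<'E'
import cv2,numpy as np
def cam(f):
    fl=200/np.tan(np.radians(float(f["vertical_fov"]))/2)
    return np.array([[fl,0,float(f["cx"])],[0,fl,float(f["cy"])],[0,0,1]]),np.array(f["dist"],float),np.array(f["cam_to_world"])
def onplane(f,uv,z):
    K,d,T=cam(f); p=cv2.undistortPoints(np.array([[uv]],float),K,d)[0,0]
    v=T[:3,:3]@[p[0],p[1],1]; o=T[:3,3]; return o+v*(z-o[2])/v[2]
def blob(f,col,near,rad):
    hsv=cv2.cvtColor(np.array(f["pixels"]),cv2.COLOR_RGB2HSV)
    lo,hi={"blue":((100,120,60),(125,255,255)),"green":((45,110,60),(80,255,255))}[col]
    m=cv2.inRange(hsv,lo,hi); k=np.zeros_like(m); cv2.circle(k,near,rad,255,-1)
    n,_,st,c=cv2.connectedComponentsWithStats(m&k); i=1+np.argmax(st[1:,4]); return c[i],st[i,4],st[i]
E
python3 - <<'E'
from h import *
t=np.load("top.npz");s=np.load("side.npz")
for nm,col,a,b,z in [("brown","blue",(290,190),(297,222),64),("send","green",(177,217),(249,324),59)]:
    for f,n in((t,a),(s,b)):
        c,ar,st=blob(f,col,n,14); print(nm,c,st,onplane(f,c,z-3).round(1))
for n in [(250,189),(342,188),(389,191)]: print(onplane(t,blob(t,"blue",n,12)[0],61).round(1))
print("bottle",onplane(t,(297,234),85),"ctn",onplane(t,(368,243),30),"mug",onplane(t,(431,223),90))
print("bottle caps", [onplane(t,p,85).round() for p in((284,167),(299,168))])
print("tray corners",[onplane(t,p,40).round() for p in((274,199),(307,200))], "term",[onplane(t,p,35).round() for p in((162,191),(203,181),(215,215),(172,231))])
E
```

```text
brown [289.84375 189.0625 ] [286 185   9   9  64] [569.6  -1.8  61. ]
brown [296.875      217.64285714] [292 215  11   6  56] [572.3  -5.3  61. ]
send [176.26229508 217.32786885] [172 213   9   9  61] [472.3 366.1  56. ]
send [247.74452555 321.98540146] [241 317  15  11 137] [473.7 364.1  56. ]
[568.6 131.   61. ]
[ 577.5 -172.3   61. ]
[ 569.  -324.9   61. ]
bottle [423.60147746 -27.44346103  85.        ] ctn [ 398.71507288 -260.94870424   30.        ] mug [ 463.3528853  -455.10533429   90.        ]
bottle caps [array([638.,  18.,  85.]), array([635., -31.,  85.])]
tray corners [array([539.,  50.,  40.]), array([537., -58.,  40.])] term [array([561., 424.,  35.]), array([596., 288.,  35.]), array([483., 244.,  35.]), array([428., 384.,  35.])]
```

```bash

python3 -m inch '[[0,0,0,0.4,-0.3,0,1],[0,0,0,0.77,-0.63,0,1],[0,0,0,0.77,-0.63,0,1],[0,0,0,0.77,-0.63,0,1],[0,0,0,0.77,-0.63,0,1],[0,0,0,0.77,-0.63,0,1],[0,0,0,0.77,-0.63,0,1],[0,0,0,0.77,-0.63,0,1]]' 20
python3 -m inch '[[0,0,0,0.77,-0.63,0,1],[0,0,0,0.77,-0.63,0,1],[0,0,0,0.77,-0.63,0,1],[0,0,0,0.77,-0.63,0,1],[0,0,0,0.77,-0.63,0,1],[0,0,0,0.77,-0.63,0,1],[0,0,0,0.77,-0.63,0,1],[0,0,0,0.77,-0.63,0,1]]'
python3 -m inch '[[0,0,0,0.77,-0.63,0,1],[0,0,0,0.77,-0.63,0,1],[0,0,0,0.77,-0.63,0,1],[0,0,0,0.77,-0.63,0,1],[0,0,0,0.77,-0.63,0,1],[0,0,0,0.77,-0.63,0,1],[0,0,0,0.77,-0.63,0,1],[0,0,0,0.4,-0.3,0,1]]'
```

```text
clock: 0.77
eef_pos: [296.6, -434.6, 253.1]
tcp_rot: [-3.141, -0.0, 0.318]
contact_force: [-0.2, -0.1, 0.6]
opening: -0.003
grasp_force: 0.0
clock: 1.43
eef_pos: [403.1, -266.8, 253.2]
tcp_rot: [-3.141, 0.0, 0.318]
contact_force: [0.2, 0.3, 0.4]
opening: 0.004
grasp_force: 0.0
clock: 2.1
eef_pos: [504.2, -109.0, 253.2]
tcp_rot: [-3.141, -0.0, 0.319]
contact_force: [-0.1, -0.7, -0.0]
opening: 0.003
grasp_force: 0.0
```

```bash

python3 -m inch '[[0,0,0,0.77,-0.63,0,1],[0,0,0,0.77,-0.63,0,1],[0,0,0,0.77,-0.63,0,1],[0,0,0,0.77,-0.63,0,1],[0,0,0,0.5,-0.4,0,1],[0,0,0,0,0,0.8,1],[0,0,0,0,0,0.8,1],[0,0,0,0,0,0.8,1]]'
python3 -m inch '[[0,0,0,0,0,0.8,1],[0,0,0,0,0,0.4,1],[0,0,0,0,0,0,1],[0,0,0,0,0,0,1]]'
python3 - <<'E'
from rig import r, grab_frame
from h import *
w=grab_frame("wrist");t=grab_frame("top");s=grab_frame("side")
cv2.imwrite("pics/w1.png",w["pixels"][:,:,::-1])
cv2.imwrite("pics/s1.png",cv2.resize(s["pixels"][120:320,180:440,::-1],None,fx=3,fy=3)[:600,:800])
print(r.sense()["eef_pos"],r.sense()["contact_force"])
K,d,T=cam(w)
p=np.linalg.inv(T)@np.array([571,-3,61,1]); print("pred px",cv2.projectPoints(p[:3].reshape(1,3),np.zeros(3),np.zeros(3),K,d)[0].ravel())
e=r.sense()["eef_pos"];p=np.linalg.inv(T)@np.array([*e[:2],e[2]-22,1]); print("tip px",cv2.projectPoints(p[:3].reshape(1,3),np.zeros(3),np.zeros(3),K,d)[0].ravel())
E
```

```text
clock: 2.77
eef_pos: [565.7, -14.1, 192.7]
tcp_rot: [3.141, -0.0, 0.319]
contact_force: [1.0, -0.7, -0.2]
opening: 0.0
grasp_force: 0.0
clock: 3.1
eef_pos: [565.6, -14.5, 163.3]
tcp_rot: [-3.141, 0.001, 0.318]
contact_force: [0.1, -0.2, 0.4]
opening: -0.002
grasp_force: 0.0
[566.64287278 -14.52559588 164.58825603] [ 0.17840125 -0.25195164 -0.39628765]
pred px [308.37643285 196.72470686]
tip px [322.9905458  261.42657065]
```

View pics/w1.png

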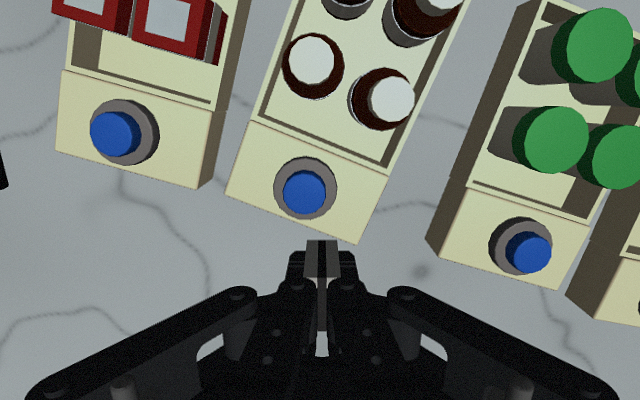

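View pics/s1.png

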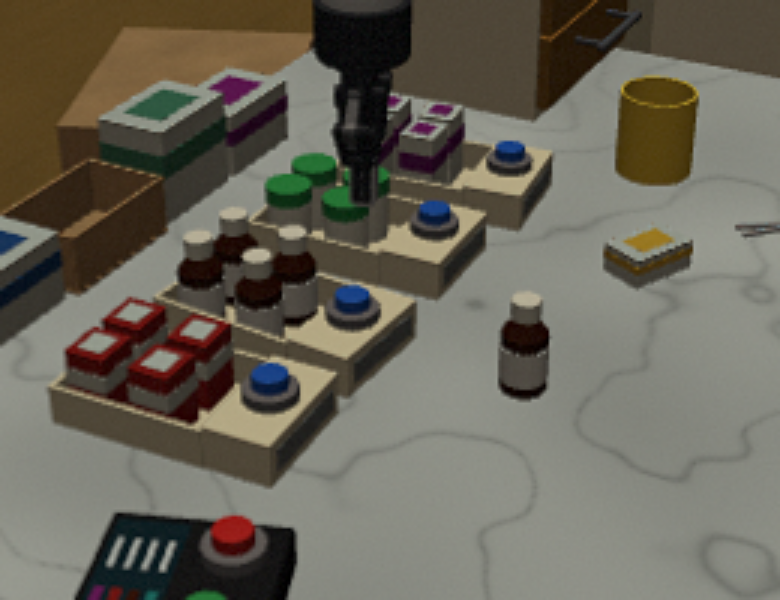

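The wrist view shows the brown tray's button cap centred near (304,191), with the shut fingertips near (322,245). The side crop shows the gripper hanging clear of everything.

```bash
python3 - <<'E'
from rig import r, grab_frame
from h import *
w=grab_frame("wrist"); e=r.sense()["eef_pos"]
c,a,st=blob(w,"blue",(304,190),32); print(c,a,st)
P=onplane(w,c,63); print(P)
print("tip seen at",onplane(w,(322,245),e[2]-22), e)
for P in (P,np.array([571,-3.5,0])):
    d=P-e; y=r.sense()["tcp_rot"][2]; print((d[0]*np.cos(y)+d[1]*np.sin(y))/25,(d[0]*np.sin(y)-d[1]*np.cos(y))/25)
E
```

```text
[303.82234559 193.53504511] 1441 [ 282  172   43   44 1441]
[573.68690689   0.64482007  63.        ]
tip seen at [574.73834449 -11.72875303 142.56930355] [566.61450322 -14.50080416 164.56930355]
0.45800265415375063 -0.4871218452015762
0.30411041154238716 -0.36320420754756455
```

```bash

python3 -m inch '[[0,0,0,0.38,-0.43,0,1],[0,0,0,0,0,0.6,1],[0,0,0,0,0,0.7,1],[0,0,0,0,0,0.7,1],[0,0,0,0,0,0.5,1],[0,0,0,0,0,0.2,1],[0,0,0,0,0,0,1],[0,0,0,0,0,0,1]]'
python3 - <<'E'
from rig import r, grab_frame
from h import *
w=grab_frame("wrist");s=grab_frame("side")
a=cv2.resize(w["pixels"][150:350,220:420,::-1],None,fx=2,fy=2); b=cv2.resize(s["pixels"][170:270,250:350,::-1],None,fx=4,fy=4)
cv2.imwrite("pics/c2.png",np.hstack([a,b])); print(r.sense()["eef_pos"],r.sense()["contact_force"])
E
```

```text
clock: 3.97
eef_pos: [571.9, -1.1, 96.2]
tcp_rot: [3.142, -0.0, 0.318]
contact_force: [0.6, -0.1, -0.1]
opening: 0.001
grasp_force: 0.0
[572.26933505  -1.15797267  96.74053361] [ 0.37541192 -0.40599983  0.29954286]
```

View pics/c2.png

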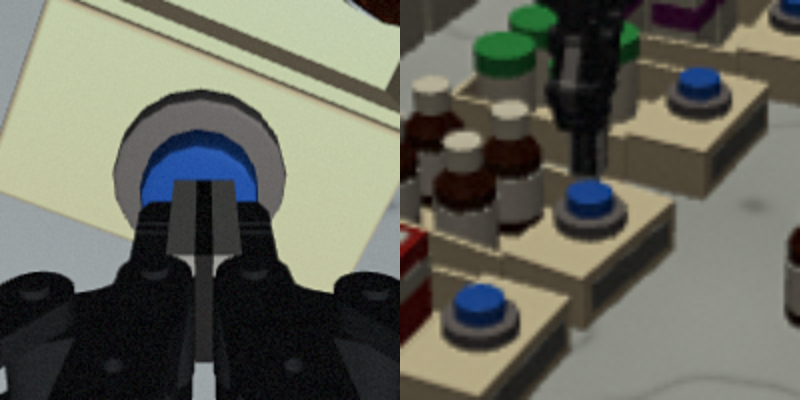

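The fingertips hang centred over the brown tray's blue cap (wrist crop (200,185)), about 10 mm above it. I'll press in small steps.

```bash

python3 -m inch '[[0,0,0,0,0,0.2,1],[0,0,0,0,0,0.2,1],[0,0,0,0,0,0.08,1],[0,0,0,0,0,0.08,1],[0,0,0,0,0,0,1],[0,0,0,0,0,0,1]]'
python3 -m inch '[[0,0,0,0,0,0.06,1],[0,0,0,0,0,0.06,1],[0,0,0,0,0,0,1],[0,0,0,0,0,0,1]]'
```

```text
clock: 4.57
eef_pos: [571.7, -1.3, 81.9]
tcp_rot: [3.142, -0.0, 0.318]
contact_force: [-0.0, 0.2, 3.2]
opening: -0.002
grasp_force: 1.4
clock: 4.9
eef_pos: [571.7, -1.3, 78.9]
tcp_rot: [3.141, -0.0, 0.318]
contact_force: [0.5, -0.1, 4.1]
opening: -0.0
grasp_force: 2.0
```

```bash

python3 -m inch '[[0,0,0,0,0,0.04,1],[0,0,0,0,0,0,1],[0,0,0,0,0,0,1]]'
python3 -m inch '[[0,0,0,0,0,0.04,1],[0,0,0,0,0,0,1],[0,0,0,0,0,0,1]]'
```

```text
clock: 5.15
eef_pos: [571.7, -1.3, 78.1]
tcp_rot: [3.141, -0.0, 0.318]
contact_force: [0.4, -0.2, 7.2]
opening: -0.004
grasp_force: 3.1
clock: 5.4
eef_pos: [571.8, -1.3, 77.9]
tcp_rot: [3.141, -0.001, 0.318]
contact_force: [-3.5, -0.7, 16.5]
opening: 0.006
grasp_force: 8.0
```

Hard stop reached (16.5 N). Release, rise, and travel to the terminal.

```bash

python3 -m inch '[[0,0,0,0,0,-0.15,1],[0,0,0,0,0,-0.3,1],[0,0,0,0,0,-0.6,1],[0,0,0,0,0,-0.8,1],[0,0,0,0,0,-0.8,1],[0,0,0,0,0,-0.8,1],[0,0,0,0,0,-0.5,1],[0,0,0,0,0,0,1]]'
python3 -m inch '[[0,0,0,0.05,-0.5,0,1],[0,0,0,0.05,-0.95,0,1],[0,0,0,0.05,-0.95,0,1],[0,0,0,0.05,-0.95,0,1],[0,0,0,0.05,-0.95,0,1],[0,0,0,0.05,-0.95,0,1],[0,0,0,0.05,-0.95,0,1],[0,0,0,0.05,-0.95,0,1]]'
python3 -m inch '[[0,0,0,0.05,-0.95,0,1],[0,0,0,0.05,-0.95,0,1],[0,0,0,0.05,-0.95,0,1],[0,0,0,0.05,-0.95,0,1],[0,0,0,0.05,-0.95,0,1],[0,0,0,0.05,-0.95,0,1],[0,0,0,0.05,-0.95,0,1],[0,0,0,0.05,-0.95,0,1]]'
python3 -m inch '[[0,0,0,0,-0.35,0,1],[0,0,0,0,0,0,1],[0,0,0,0,0,0,1]]'
python3 - <<'E'
from rig import r, grab_frame
from h import *
w=grab_frame("wrist"); s=grab_frame("side");S=r.sense();e=S["eef_pos"];print(e)
cv2.imwrite("pics/w3.png",np.hstack([w["pixels"][:,100:540,::-1],cv2.resize(s["pixels"][190:290,260:350,::-1],(360,400))]))
K,d,T=cam(w)
p=np.linalg.inv(T)@np.array([473,365,57,1]); q=cv2.projectPoints(p[:3].reshape(1,3),np.zeros(3),np.zeros(3),K,d)[0].ravel(); print(q)
c,a,st=blob(w,"green",(int(q[0]),int(q[1])),40); print(c,a,st)
P=onplane(w,c,58); y=S["tcp_rot"][2]; D=P-e; print(P,(D[0]*np.cos(y)+D[1]*np.sin(y))/25,(D[0]*np.sin(y)-D[1]*np.cos(y))/25)
E
```

```text
clock: 6.07
eef_pos: [572.6, -1.2, 178.1]
tcp_rot: [3.141, -0.003, 0.318]
contact_force: [0.7, 0.5, 0.1]
opening: 0.0
grasp_force: 0.0
clock: 6.73
eef_pos: [523.3, 173.0, 173.9]
tcp_rot: [-3.141, 0.003, 0.318]
contact_force: [0.9, -0.1, -0.1]
opening: -0.001
grasp_force: 0.0
clock: 7.4
eef_pos: [473.3, 356.3, 173.8]
tcp_rot: [3.141, 0.003, 0.318]
contact_force: [0.1, 0.3, -0.2]
opening: 0.001
grasp_force: 0.0
clock: 7.65
eef_pos: [471.6, 363.2, 174.4]
tcp_rot: [3.141, 0.002, 0.319]
contact_force: [-0.0, -0.8, -0.0]
opening: -0.003
grasp_force: 0.0
[472.3148318  362.48611442 174.91987794]
[320.0688398  200.02795522]
[316.5815261  195.71566265] 1245 [ 297  175   40   41 1245]
[475.56735541 368.49239302  58.        ] 0.19859824984793673 -0.18763156203845455
```

View pics/w3.png

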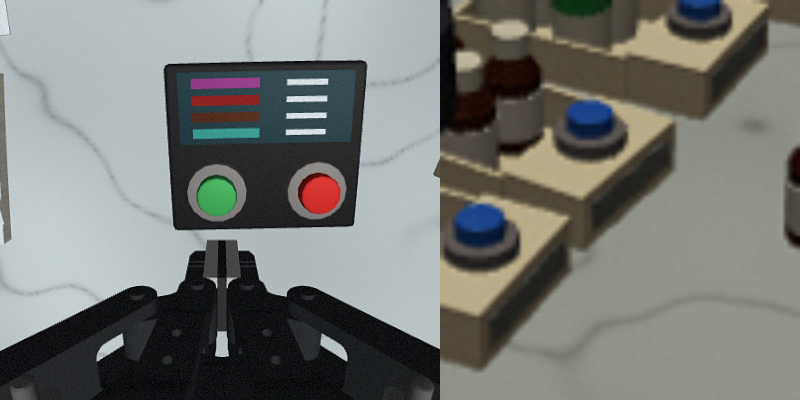

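The green send cap is at (217,196) in the crop, straight ahead of the fingertips, with the red one well clear at (319,194). The brown tray's button is back up in the side crop.

```bash

python3 -m inch '[[0,0,0,0.14,-0.13,0.4,1],[0,0,0,0,0,0.8,1],[0,0,0,0,0,0.8,1],[0,0,0,0,0,0.8,1],[0,0,0,0,0,0.4,1],[0,0,0,0,0,0.18,1],[0,0,0,0,0,0,1],[0,0,0,0,0,0,1]]'
python3 - <<'E'
from rig import r, grab_frame
from h import *
w=grab_frame("wrist");s=grab_frame("side")
a=cv2.resize(w["pixels"][150:350,220:420,::-1],None,fx=2,fy=2); b=cv2.resize(s["pixels"][260:360,200:300,::-1],None,fx=4,fy=4)
cv2.imwrite("pics/c4.png",np.hstack([a,b])); print(r.sense()["eef_pos"])
E
```

```text
clock: 8.42
eef_pos: [475.3, 367.8, 91.4]
tcp_rot: [-3.141, -0.0, 0.317]
contact_force: [0.2, 0.1, 0.1]
opening: -0.002
grasp_force: 0.0
[475.55649399 368.2164043   92.10263676]
```

View pics/c4.png

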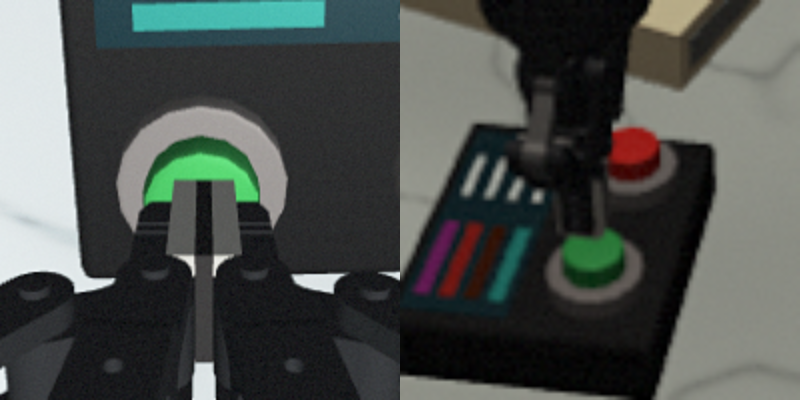

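The fingertips are centred over the green cap (wrist crop (200,185)), about 11 mm above it and clear of red.

```bash

python3 -m inch '[[0,0,0,0,0,0.2,1],[0,0,0,0,0,0.2,1],[0,0,0,0,0,0.1,1],[0,0,0,0,0,0.08,1],[0,0,0,0,0,0,1],[0,0,0,0,0,0,1]]'
python3 -m inch '[[0,0,0,0,0,0.06,1],[0,0,0,0,0,0.06,1],[0,0,0,0,0,0,1],[0,0,0,0,0,0,1]]'
```

```text
clock: 9.02
eef_pos: [475.0, 368.0, 76.7]
tcp_rot: [-3.141, -0.0, 0.318]
contact_force: [0.5, -0.0, 2.3]
opening: 0.002
grasp_force: 1.4
clock: 9.35
eef_pos: [475.0, 368.0, 73.6]
tcp_rot: [-3.141, -0.0, 0.318]
contact_force: [0.1, -0.1, 4.2]
opening: -0.0
grasp_force: 2.0
```

```bash

python3 -m inch '[[0,0,0,0,0,0.04,1],[0,0,0,0,0,0,1],[0,0,0,0,0,0,1]]'
python3 -m inch '[[0,0,0,0,0,0.03,1],[0,0,0,0,0,0,1],[0,0,0,0,0,0,1]]'
```

```text
clock: 9.6
eef_pos: [475.1, 368.0, 73.0]
tcp_rot: [-3.141, -0.001, 0.318]
contact_force: [-0.3, -1.0, 8.6]
opening: -0.001
grasp_force: 4.1
clock: 9.85
eef_pos: [475.1, 368.0, 72.9]
tcp_rot: [-3.141, -0.001, 0.318]
contact_force: [-2.9, -0.8, 14.7]
opening: -0.002
grasp_force: 7.4
```

Fully down; withdraw.

```bash

python3 -m inch '[[0,0,0,0,0,-0.15,1],[0,0,0,0,0,-0.3,1],[0,0,0,0,0,-0.6,1],[0,0,0,0,0,-0.8,1],[0,0,0,0,0,-0.8,1],[0,0,0,0,0,-0.8,1],[0,0,0,0,0,-0.8,1],[0,0,0,0,0,-0.5,1]]'
python3 -m inch '[[0,0,0,0,0,-0.6,1],[0,0,0,0,0,-0.3,1],[0,0,0,0,0,0,1],[0,0,0,0,0,0,1],[0,0,0,0,0,0,1],[0,0,0,0,0,0,1]]'
python3 - <<'E'
from rig import r, grab_frame
import cv2
s=grab_frame("side"); cv2.imwrite("pics/s5.png",s["pixels"][:,:,::-1]); print(r.sense()["contact_force"])
E
```

```text
clock: 10.52
eef_pos: [474.9, 367.8, 192.3]
tcp_rot: [-3.141, -0.001, 0.318]
contact_force: [-0.7, 0.2, 0.7]
opening: -0.0
grasp_force: 0.0
clock: 11.02
eef_pos: [474.3, 367.4, 211.8]
tcp_rot: [3.141, 0.002, 0.318]
contact_force: [-0.3, -0.1, -0.1]
opening: 0.0
grasp_force: 0.0
[ 0.61374633 -0.49372556  0.80189363]
```

View pics/s5.png

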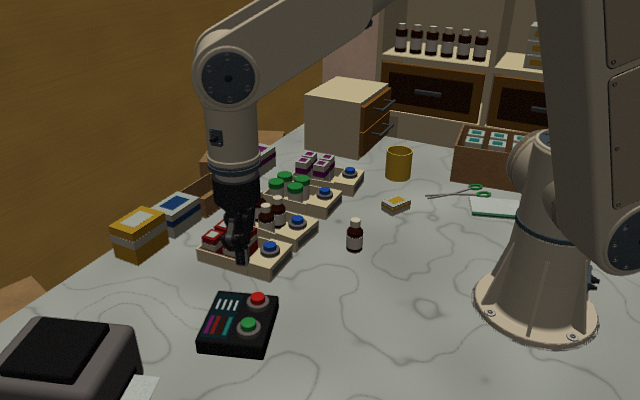

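The arm is clear above the terminal. Both buttons are up, send at (249,324) and brown at (297,222), and the items I can see are where they were.

```bash
python3 -c "
from rig import r
print(r.sign_off())"
```

```text
the job is handed in; nothing more can be done
None
```

I pressed the brown tray's request button and then the green send button, each down to its hard stop (peak about 16 N) and released; both came back up, I moved the arm clear, and handed the job in at about 11 s.

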